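Bed a heat sink on its pad

TASK

Two finned heat sinks have just been set on soft adhesive pads on the computer board. With the fingertips, press lightly straight down on the one farther from the board's metal connector bracket and keep it pressed for two seconds so that its pad bonds, then withdraw upwards by more than a hand's breadth. Do not shift, tip or lift it, and leave the other heat sinks, the board and everything beside it alone.

Things in the scene. Friction and masses are not known exactly. Their poses are not given: they have to be found in the camera images.
- board: Computer board, loose, flat on the bench, 131 x 199 x 38 mm, 0.42 kg. Origin: centre of its underside, z up. Connector bracket along its -y end; metal cover plate (top at z = 24 mm) over its +y part, with a fan at x = 36, y = 31 mm (top at z = 35 mm) and two heat sinks at x = -24 mm: one at y = 64 mm (the one to press), one at y = 1 mm.
- sink_far: The heat sink to press: light metal block with a row of upright fins, 40 x 40 mm, 0.05 kg, loose on the soft 5 mm pad at the board's +y end, farther from the connector bracket. Origin on its axis at its underside, z up; its top face is 19 mm above the origin, about 48 mm above the bench. It may be pressed anywhere near the middle of its top.
- sink_far_top (a point): Centre of the top face of the heat sink to press, z up.
- seat_far (a point): Fixed point of the board: centre of the top of the uncompressed pad below the heat sink to press, where that sink's axis should stay. Board axes.
- pad_far (a joint): How far the pad below the heat sink to press is squeezed, in m: about 0 when unloaded, 0.004 at most. It acts as a spring of 2 N per mm, springs back when let go, and is hard at its end (8 N).
- sink_near: Identical heat sink on an identical pad, 63 mm nearer to the connector bracket (22 mm clear between the two). Not to be touched. Origin at its underside.
- sink_spare: Identical spare heat sink, loose on the bench just beside the board. Not to be touched. Origin at its underside.
- module: Memory module with heat spreader, 30 x 67 x 9 mm, loose on the bench just beside the board. Not to be touched. Origin at its underside.
Things that resemble listed ones, but are neither listed nor needed, are in the scene too. Leave any red look-alike of the sink_far alone.

How it is judged (in metres and radians):
On the way:
1. the fingers press the far heat sink down on its pad, lightly (pad squeezed by more than 0.8 mm, force 1 to 15 N), for 1.6 s on end (contact force between the fingers and sink_far between 1 and 15 N and value of joint pad_far above 0.0008 m), for 1.6 s.
At the end, for the whole second after the job is handed in: After the press, the tool centre is more than 90 mm from the top of the far heat sink, which stands level (within 0.06 rad) and at rest on its unloaded pad within 5 mm of the seat's centre; the board, the other two heat sinks and the memory module are within 6 mm of where they began (distance between the grasp point and sink_far_top above 0.09 m and horizontal distance between sink_far and seat_far below 0.005 m and angle between sink_far's own z axis and vertical below 0.06 rad and value of joint pad_far below 0.0008 m and linear speed of sink_far below 0.01 m/s and distance of each of sink_far, sink_near, sink_spare, module, board from where it was at the start of the episode below 0.006 m); the robot touches nothing.
It fails at once if the far heat sink is pressed hard (over 22 N) (contact force between any of the arm, the fingers and sink_far above 22 N).
It fails at once if the far heat sink is lifted by more than 4 mm (z of sink_far in the frame of seat_far above 0.004 m).
It fails at once if the far heat sink is tipped by more than 0.15 rad or pushed over 8 mm off its seat (angle between sink_far's own z axis and vertical above 0.15 rad or horizontal distance between sink_far and seat_far above 0.008 m).
It fails at once if the robot touches another heat sink, the memory module or the board itself (contact force between any of the arm, the fingers and sink_near above 0.3 N or contact force between any of the arm, the fingers and sink_spare above 0.3 N or contact force between any of the arm, the fingers and module above 0.3 N or contact force between any of the arm, the fingers and board above 0.3 N).
It fails at once if the board or a bystander is pushed over 10 mm (distance of any of board, sink_near, sink_spare, module from where it was at the start of the episode above 0.01 m).
It also fails if it takes over 34 s, if anything falls off the work surface, if the arm or the gripper's body presses on something with over 40 N, if the wrist force passes 120 N, or if a joint passes its speed limit or range.

ROBOT

A 6-joint arm with a two-finger parallel gripper is mounted at the origin on a cart in front of the work surface, level with it; the furniture and walls round the work are solid. World frame = base frame: x ahead of the robot, y to its left, z up, the work surface at z = 0. Lengths are in m, angles in degrees, forces in N, time in s.
With the tool pointing down it reaches from about 0.4 to 0.925 m from the base axis. Payload 12.5 kg.
Tool frame: the origin (TCP) lies between the finger pads, 19 mm behind the fingertips; this is the grasp point; z points along the fingers, y is the line along which they close (so a half turn about z gives the same grasp; the last joint's range is limited). The gripper opens to 95 mm and grips with 3 to 60 N. Pads are 20 mm wide; open, the fingers measure 119 mm over their backs; the gripper's body (75 mm by 180 mm) begins 59 mm behind the grasp point.
Start: joints at [-81.394, 28.126, 89.318, -0, 62.55, -6.05], TCP at [0.158, -0.605, 0.233] pointing down, gripper open.
Joint ranges: [-177.58, 177.58], [-47.91, 125.51], [2.72, 160], [-65.01, 245.01], [3.68, 167.84], [-153.87, 153.87]. Speed limits (degrees/s): [127.2, 127.2, 159.86, 180, 180, 180].

INTERFACE

Orientations are given as a 3x3 rotation matrix whose columns are the frame's x, y, z axes.
In Python, from station import ctrl gives the robot as it stands.
- The arm moves only by the tool move_arm, never from a script. Its argument "moves" is a list of rows, each an object of numbers: "x", "y", "z": the shift along the tool's x, y, z in m; "spin": the turn about the tool's z in rad; "hand": the finger opening in m, from 0 to 0.0951. A call has 1 to 12 rows; each row shifts and turns the commanded pose from where the row before left it, along the tool's axes as they then stand; what a row does not reach is not made up. A row lasts 1/12 s, in which the tool goes at most 41.7 mm and 7.16 degrees, less where a joint would pass 70% of its speed; a pose out of reach is approached as far as the arm can. A call is refused whole if a number of a shift passes 0.0417 or a number of a turn 0.125, either way. A call with a gripper value outside its range is refused whole. The fingers move at their own pace and stop on an object; the grip force is fixed at half the most. Time passes only in rows, so rows that do not move let the fingers close. It gives the time, the measured TCP pose, the force, the opening and the grip force at its end, in the units of the state.
- ctrl.sense(): the state, without advancing time (a new reading comes with each control period).
- ctrl.read_camera(name): name is "scene" or "top" or "wrist"; returns a dict with "pixels" (400x640x3 uint8, red, green, blue), "camera_matrix" (3x3 intrinsics, pixels), "eye" and "orientation" of the camera in the world. Camera axes: x right, y up, looking along -z (the intrinsics and any distortion apply to the point x, -y, -z); pixel columns grow to the right and rows downward; lengths in m; the calibration is good to about 2 mm. A picture is of the moment at which its call begins. There is no depth.
- ctrl.job_done(): hands the job in; it is judged then, once.
Trained networks look in a picture, given as the dict that the camera call returned (one of the last four; its "shot" number tells which), for a name from the list of things; names that differ only in an ending like _2 or _b are one class to them, and where a whole thing is asked for, a point or a joint stands for the part that bears it (a point fixed in the world has none). Each returns a list of dicts, best first, with "p" (0 to 1); they miss things now and then, are a little off and sometimes report something else, mostly with a low value. They report only what shows in the picture. A call takes as long as a camera call. They do not tell look-alikes from the thing itself.
- ctrl.boxes_of(picture, thing): "bbox" ([left, top, width, height] in pixels, round what is visible of it).
- ctrl.regions_of(picture, thing): "pixels" (400x640 bool, what is visible of it) and "bbox" ([left, top, width, height] in pixels, round what is visible of it).
The state is a dict: "t": time; "joints": joint angles; "joint_velocities": joint speeds; "tau": joint torques, N m; "tcp_pos": TCP position; "tcp_rot": TCP orientation; "wrist_force": force on the tool from outside, world axes, zero at the start; "moment": the same for the moment, N m; "finger_gap": finger opening in m; "grip_force": force on a finger pad.
Only numpy, scipy, OpenCV 4.12 (cv2) and the standard library are available. Lean on these libraries where they do the work, as an engineer would, in place of code of your own. Each camera call takes 0.05 s, during which the arm holds its last target. There are 200 camera calls.

## Working session

There is one attempt and no reset: what is moved stays moved. The work goes in short steps, Python scripts to look and compute and a tool call to move; the robot and the scene stay as the last step left them, time stands still between calls to the robot, and variables do not carry over. Pictures are saved under pics/ and viewed, at most 10 in all, crops included, and the job is handed in when it is done.

Besides the shell and the picture viewer there is one more tool, called after "Emit:" by a JSON object that holds its "api" and its "payload". move_arm: Moves the arm, as the interface text tells. Its arguments: {"type":"object","properties":{"moves":{"type":"array"}},"required":["moves"]}

```bash
mkdir -p pics
cat > h.py <<'E'
from station import ctrl
import numpy as np, cv2
def ray(p,u,v):
    K=np.array(p["camera_matrix"]);d=np.linalg.inv(K)@[u,v,1];d=np.array([d[0],-d[1],-d[2]])
    return np.array(p["eye"]),np.array(p["orientation"])@d
def onz(p,u,v,z):
    e,d=ray(p,u,v);return e+d*(z-e[2])/d[2]
def proj(p,X):
    c=np.array(p["orientation"]).T@(np.array(X)-p["eye"]);q=np.array(p["camera_matrix"])@[c[0],-c[1],-c[2]];return q[:2]/q[2]
E
python3 - <<'E'
from h import *
for n in ["top","scene"]:
    p=ctrl.read_camera(n);cv2.imwrite(f"pics/{n}1.png",p["pixels"][:,:,::-1])
    print(n,p["eye"],np.array(p["camera_matrix"]).tolist(),[k for k in p])
    for t in ["board","sink_far","module"]:
        for r in ctrl.boxes_of(p,t):
            b=r["bbox"];print(t,round(r["p"],2),np.round(b,1),np.round(onz(p,b[0]+b[2]/2,b[1]+b[3]/2,.048),3))
print({k:np.round(v,3).tolist() for k,v in ctrl.sense().items()})
E
```

```text
top [ 0.4136839  -0.03000736  0.92235321] [[372.0475130633321, 0.0, 315.3519086812893], [0.0, 372.0475130633321, 195.12006462654463], [0.0, 0.0, 1.0]] ['pixels', 'camera_matrix', 'eye', 'orientation', 'shot']
board 0.8 [246.3 145.7  90.4  80.4] [0.528 0.025 0.048]
sink_far 0.85 [259.3 196.9  28.5  24.1] [0.474 0.067 0.048]
sink_far 0.73 [254.1 245.9  20.1  24.2] [0.36  0.088 0.048]
module 0.71 [262.7 124.7  28.5  26.1] [0.645 0.059 0.048]
scene [0.26476022 0.46404495 0.68899057] [[409.4828655957287, 0.0, 317.0857302580854], [0.0, 409.4828655957287, 201.8615516679565], [0.0, 0.0, 1.0]] ['pixels', 'camera_matrix', 'eye', 'orientation', 'shot']
board 0.64 [271.6 200.1  67.   78.6] [0.505 0.056 0.048]
sink_far 0.87 [305.4 241.6  21.2  26.7] [0.47  0.078 0.048]
sink_far 0.61 [355.7 286.7  19.4  23.3] [0.352 0.12  0.048]
module 0.82 [235.8 218.3  22.7  25.2] [0.617 0.089 0.048]
module 0.37 [272.6 198.8  62.5  81.8] [0.507 0.057 0.048]
{'t': 0.4, 'joints': [-81.394, 28.132, 89.323, -0.003, 62.548, -6.052], 'joint_velocities': [0.031, -0.07, -0.073, -0.008, 0.034, 0.092], 'tau': [-0.001, -61.191, -25.818, 0.069, 0.045, -0.0], 'tcp_pos': [0.158, -0.605, 0.233], 'tcp_rot': [[0.967, 0.253, -0.0], [0.253, -0.967, 0.0], [-0.0, -0.0, -1.0]], 'wrist_force': [-0.491, -0.456, 0.155], 'moment': [-0.013, -0.025, -0.038], 'grip_force': 0.0, 'finger_gap': 0.095}
```

View pics/top1.png

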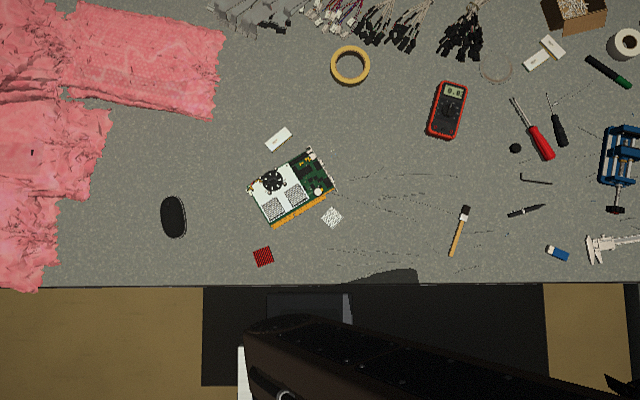

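View pics/scene1.png

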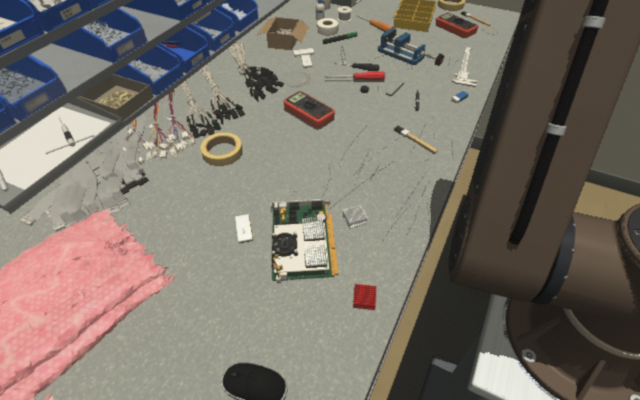

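The top view shows the board at (291,188) with its bracket at the right end. The far sink is at (273,208), the near one at (297,195), the spare at (332,217) and the red look-alike at (263,256). I'll approach with the fingers closed.

Emit:
{"api": "move_arm", "payload": {"moves": [{"x": 0.03, "y": -0.02, "hand": 0}, {"x": 0.03, "y": -0.02, "hand": 0}, {"x": 0.03, "y": -0.02, "hand": 0}, {"x": 0.03, "y": -0.02, "hand": 0}, {"x": 0.03, "y": -0.02, "hand": 0}, {"x": 0.03, "y": -0.02, "hand": 0}, {"x": 0.03, "y": -0.02, "hand": 0}, {"x": 0.03, "y": -0.02, "hand": 0}, {"x": 0.03, "y": -0.02, "hand": 0}, {"x": 0.03, "y": -0.02, "hand": 0}, {"x": 0.03, "y": -0.02, "hand": 0}, {"x": 0.03, "y": -0.02, "hand": 0}]}}

```text
invalid input at $.moves[0]: expected keys x, y, z, spin, hand
```

Emit:
{"api": "move_arm", "payload": {"moves": [{"x": 0.01, "y": -0.027, "hand": 0}, {"x": 0.01, "y": -0.027, "hand": 0}, {"x": 0.01, "y": -0.027, "hand": 0}, {"x": 0.01, "y": -0.027, "hand": 0}, {"x": 0.01, "y": -0.027, "hand": 0}, {"x": 0.01, "y": -0.027, "hand": 0}, {"x": 0.01, "y": -0.027, "hand": 0}, {"x": 0.01, "y": -0.027, "hand": 0}, {"x": 0.01, "y": -0.027, "hand": 0}, {"x": 0.01, "y": -0.027, "hand": 0}, {"x": 0.0, "y": -0.01, "hand": 0}, {"hand": 0}]}}

```text
invalid input at $.moves[0]: expected keys x, y, z, spin, hand
```

Run:
```python
from h import *
s=ctrl.sense();print(s["t"],np.round(s["tcp_pos"],4),np.round(s["tcp_rot"],3).tolist(),s["wrist_force"],s["finger_gap"])
p=ctrl.read_camera("wrist");cv2.imwrite("pics/w1.png",p["pixels"][:,:,::-1])
print(p["eye"],proj(p,np.array(s["tcp_pos"])+[0,0,-.019]))
for t in ["sink_far","board"]:
    for r in ctrl.regions_of(p,t):
        c=cv2.minAreaRect(np.argwhere(r["pixels"])[:,::-1].astype(np.float32))
        print(t,round(r["p"],2),np.round(r["bbox"]),c,np.round(onz(p,*c[0],.048),4))
```

```text
0.4 [ 0.1581 -0.6046  0.2334] [[0.967, 0.253, -0.0], [0.253, -0.967, 0.0], [-0.0, -0.0, -1.0]] [-0.49052497 -0.45570973  0.15483053] 0.09481407443044398
[ 0.22614177 -0.58599777  0.38521621] [321.02976169 234.21338323]
```

View pics/w1.png

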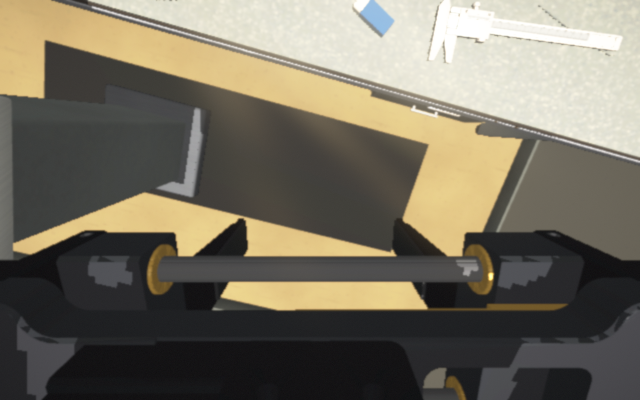

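The wrist view shows the open fingers over the cart's edge, with the bench at the top, so the arm hasn't moved. Every row has to carry all five keys.

Emit:
{"api": "move_arm", "payload": {"moves": [{"x": 0.03, "y": -0.02, "z": 0, "spin": 0, "hand": 0}, {"x": 0.03, "y": -0.02, "z": 0, "spin": 0, "hand": 0}, {"x": 0.03, "y": -0.02, "z": 0, "spin": 0, "hand": 0}, {"x": 0.03, "y": -0.02, "z": 0, "spin": 0, "hand": 0}, {"x": 0.03, "y": -0.02, "z": 0, "spin": 0, "hand": 0}, {"x": 0.03, "y": -0.02, "z": 0, "spin": 0, "hand": 0}, {"x": 0.03, "y": -0.02, "z": 0, "spin": 0, "hand": 0}, {"x": 0.03, "y": -0.02, "z": 0, "spin": 0, "hand": 0}, {"x": 0.03, "y": -0.02, "z": 0, "spin": 0, "hand": 0}, {"x": 0.03, "y": -0.02, "z": 0, "spin": 0, "hand": 0}, {"x": 0.03, "y": -0.02, "z": 0, "spin": 0, "hand": 0}, {"x": 0.03, "y": -0.02, "z": 0, "spin": 0, "hand": 0}]}}

```text
t: 1.55
tcp_pos: [0.4467, -0.2799, 0.2337]
tcp_rot: [[0.967, 0.253, 0.0], [0.253, -0.967, -0.0], [0.0, 0.0, -1.0]]
wrist_force: [0.5, -0.5, -0.1]
finger_gap: 0.0205
grip_force: 0.0
```

Emit:
{"api": "move_arm", "payload": {"moves": [{"x": 0.006, "y": -0.03, "z": 0, "spin": 0, "hand": 0}, {"x": 0.006, "y": -0.03, "z": 0, "spin": 0, "hand": 0}, {"x": 0.006, "y": -0.03, "z": 0, "spin": 0, "hand": 0}, {"x": 0.006, "y": -0.03, "z": 0, "spin": 0, "hand": 0}, {"x": 0.006, "y": -0.03, "z": 0, "spin": 0, "hand": 0}, {"x": 0.006, "y": -0.03, "z": 0, "spin": 0, "hand": 0}, {"x": 0.006, "y": -0.03, "z": 0, "spin": 0, "hand": 0}, {"x": 0.006, "y": -0.03, "z": 0, "spin": 0, "hand": 0}, {"x": 0.006, "y": -0.03, "z": 0, "spin": 0, "hand": 0}, {"x": 0.006, "y": -0.03, "z": 0, "spin": 0, "hand": 0}, {"x": 0.006, "y": -0.03, "z": 0, "spin": 0, "hand": 0}, {"x": 0, "y": 0, "z": 0, "spin": 0, "hand": 0}]}}

```text
t: 2.55
tcp_pos: [0.4254, 0.0581, 0.2337]
tcp_rot: [[0.967, 0.256, 0.0], [0.256, -0.967, 0.001], [0.001, -0.0, -1.0]]
wrist_force: [-0.3, 0.1, 0.2]
finger_gap: 0.0008
grip_force: 0.0
```

Run:
```python
from h import *
s=ctrl.sense();print(s["t"],np.round(s["tcp_pos"],4),np.round(s["tcp_rot"],3).tolist(),s["wrist_force"],s["finger_gap"])
p=ctrl.read_camera("wrist");cv2.imwrite("pics/w2.png",p["pixels"][:,:,::-1])
print(p["eye"],proj(p,np.array(s["tcp_pos"])+[0,0,-.019]))
for t in ["sink_far","board"]:
    for r in ctrl.regions_of(p,t):
        c=cv2.minAreaRect(np.argwhere(r["pixels"])[:,::-1].astype(np.float32))
        print(t,round(r["p"],2),np.round(r["bbox"]),c,np.round(onz(p,*c[0],.048),4))
```

```text
2.55 [0.4254 0.0581 0.2337] [[0.967, 0.256, 0.0], [0.256, -0.967, 0.001], [0.001, -0.0, -1.0]] [-0.29037171  0.06701504  0.22004924] 0.0008228611208834945
[0.49332272 0.0768721  0.38551646] [321.04710229 234.22614391]
sink_far 0.56 [298. 119.  42.  41.] ((319.2947082519531, 137.43324279785156), (33.02407455444336, 32.9236946105957), 72.47443389892578) [0.4775 0.0733 0.048 ]
sink_far 0.56 [265. 196.  31.  31.] ((280.0098876953125, 211.09901428222656), (29.851116180419922, 30.846153259277344), 84.2894058227539) [0.3763 0.0981 0.048 ]
board 0.56 [273.  24. 175. 149.] ((363.0564880371094, 99.67340850830078), (110.8097915649414, 162.0767364501953), 74.50072479248047) [0.5314 0.0355 0.048 ]
```

View pics/w2.png

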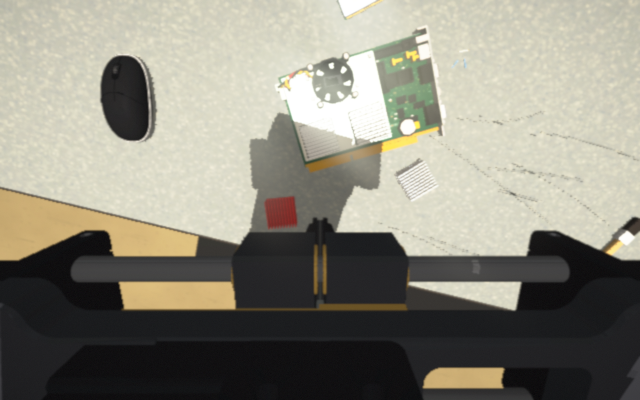

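The wrist view shows the far sink near (320,137) and the near sink at about (368,125). The red look-alike is at (281,211) and the fan at (332,80). I'll check the outline enlarged.

Run:
```python
from h import *
p=ctrl.read_camera("wrist")
s=ctrl.sense();print(s["tcp_pos"],p["camera_matrix"][0])
im=p["pixels"][:,:,::-1].copy();x0,y0,k=270,20,4
cr=cv2.resize(im[y0:y0+150,x0:x0+190],None,fx=k,fy=k,interpolation=cv2.INTER_CUBIC)
def P(X):
    return tuple(int(v) for v in (proj(p,X)-[x0,y0]+.5)*k)
a=np.deg2rad(28.6);bx=np.array([np.cos(a),np.sin(a),0]);by=np.array([-np.sin(a),np.cos(a),0])
c=np.array([.4775,.0733,.048])
def quad(c,hx,hy,col): cv2.polylines(cr,[np.array([P(c+i*hx*bx+j*hy*by) for i,j in [(1,1),(1,-1),(-1,-1),(-1,1)]])],True,col,1)
quad(c,.02,.02,(0,0,255));quad(c-.063*by,.02,.02,(255,0,0));quad(c+.024*bx-.064*by+[0,0,-.048+.02],.0655,.0995,(0,160,0))
cv2.circle(cr,P(c+.060*bx-.033*by+[0,0,-.013]),4,(255,0,255),-1)
cv2.imwrite("pics/c1.png",cr)
```

```text
[0.4262221  0.05401236 0.23346499] [279.03481154   0.         319.73847411]
```

View pics/c1.png

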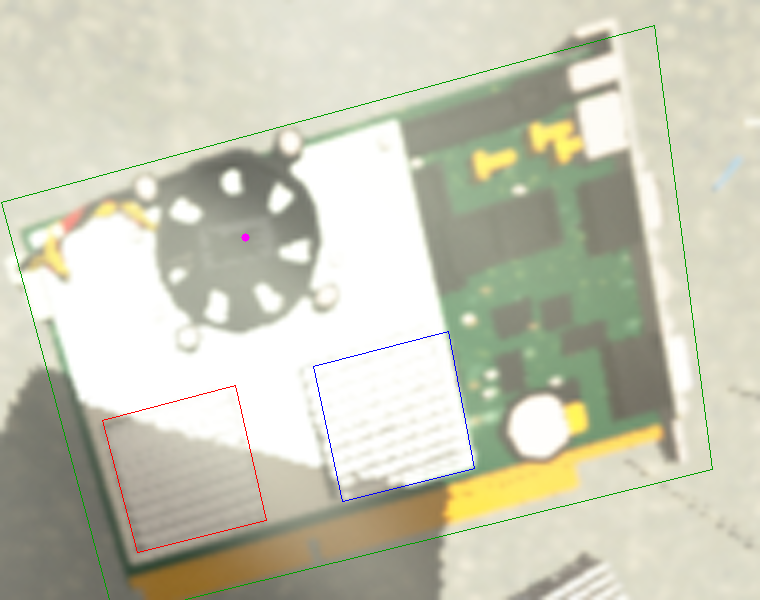

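The overlay matches: the red outline lies on the far sink, and the blue outline and the fan dot also fit, to about 2 mm. Next I go above it and descend to about 13 mm above its top.

Emit:
{"api": "move_arm", "payload": {"moves": [{"x": 0.018, "y": -0.002, "z": 0, "spin": 0, "hand": 0}, {"x": 0.018, "y": -0.002, "z": 0, "spin": 0, "hand": 0}, {"x": 0.018, "y": -0.002, "z": 0, "spin": 0, "hand": 0}, {"x": 0, "y": 0, "z": 0.02, "spin": 0, "hand": 0}, {"x": 0, "y": 0, "z": 0.03, "spin": 0, "hand": 0}, {"x": 0, "y": 0, "z": 0.03, "spin": 0, "hand": 0}, {"x": 0, "y": 0, "z": 0.03, "spin": 0, "hand": 0}, {"x": 0, "y": 0, "z": 0.02, "spin": 0, "hand": 0}, {"x": 0, "y": 0, "z": 0.01, "spin": 0, "hand": 0}, {"x": 0, "y": 0, "z": 0, "spin": 0, "hand": 0}, {"x": 0, "y": 0, "z": 0, "spin": 0, "hand": 0}, {"x": 0, "y": 0, "z": 0, "spin": 0, "hand": 0}]}}

```text
t: 3.75
tcp_pos: [0.4774, 0.0733, 0.0941]
tcp_rot: [[0.968, 0.252, 0.001], [0.252, -0.968, -0.0], [0.001, 0.0, -1.0]]
wrist_force: [0.7, 0.1, 0.4]
finger_gap: 0.0004
grip_force: 0.0
```

Run:
```python
from h import *
s=ctrl.sense();t=np.array(s["tcp_pos"]);print(s["t"],t,s["wrist_force"])
a=np.deg2rad(28.6);bx=np.array([np.cos(a),np.sin(a),0]);by=np.array([-np.sin(a),np.cos(a),0]);c=np.array([.4775,.0733,.048])
out=[]
for n,w,h,k in [("wrist",190,150,2),("scene",95,75,4),]:
    p=ctrl.read_camera(n);u,v=proj(p,c);x0=int(max(0,u-w/2));y0=int(max(0,v-h/2))
    cr=cv2.resize(p["pixels"][y0:y0+h,x0:x0+w,::-1],None,fx=k,fy=k,interpolation=cv2.INTER_CUBIC)
    P=lambda X: [int(q) for q in (proj(p,X)-[x0,y0]+.5)*k]
    cv2.polylines(cr,[np.array([P(c+i*.02*bx+j*.02*by) for i,j in [(1,1),(1,-1),(-1,-1),(-1,1)]])],True,(0,0,255),1)
    cv2.circle(cr,P(t-[0,0,.019]),3,(255,0,255),-1)
    out.append(cr)
cv2.imwrite("pics/c2.png",np.hstack(out))
```

```text
3.75 [0.47736663 0.07334322 0.09410415] [0.66099885 0.09803291 0.42055986]
```

View pics/c2.png

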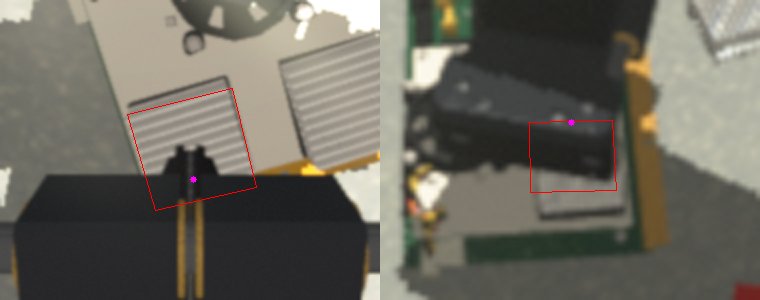

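In the wrist crop the far sink's outline fits. The fingertip at (193,150) is where it was predicted, above the middle of the sink; the scene crop is mostly hidden by the gripper. Tip is 27 mm above the top face, so I'll descend further.

Emit:
{"api": "move_arm", "payload": {"moves": [{"x": 0, "y": 0, "z": 0.01, "spin": 0, "hand": 0}, {"x": 0, "y": 0, "z": 0.007, "spin": 0, "hand": 0}, {"x": 0, "y": 0, "z": 0.003, "spin": 0, "hand": 0}, {"x": 0, "y": 0, "z": 0.001, "spin": 0, "hand": 0}, {"x": 0, "y": 0, "z": 0.001, "spin": 0, "hand": 0}, {"x": 0, "y": 0, "z": 0.001, "spin": 0, "hand": 0}, {"x": 0, "y": 0, "z": 0, "spin": 0, "hand": 0}, {"x": 0, "y": 0, "z": 0, "spin": 0, "hand": 0}]}}

```text
t: 4.52
tcp_pos: [0.4769, 0.074, 0.0706]
tcp_rot: [[0.967, 0.253, 0.0], [0.253, -0.967, -0.0], [0.0, 0.0, -1.0]]
wrist_force: [-0.6, -0.4, -0.2]
finger_gap: 0.0003
grip_force: 0.0
```

Emit:
{"api": "move_arm", "payload": {"moves": [{"x": 0, "y": 0, "z": 0.001, "spin": 0, "hand": 0}, {"x": 0, "y": 0, "z": 0.001, "spin": 0, "hand": 0}, {"x": 0, "y": 0, "z": 0, "spin": 0, "hand": 0}, {"x": 0, "y": 0, "z": 0, "spin": 0, "hand": 0}, {"x": 0, "y": 0, "z": 0, "spin": 0, "hand": 0}]}}

```text
t: 4.93
tcp_pos: [0.4768, 0.074, 0.0684]
tcp_rot: [[0.967, 0.253, 0.0], [0.253, -0.967, -0.0], [-0.0, 0.0, -1.0]]
wrist_force: [-0.2, -0.9, -0.2]
finger_gap: 0.0002
grip_force: 0.0
```

Tip is at z = 0.049, just above contact. I'll step down slowly.

Emit:
{"api": "move_arm", "payload": {"moves": [{"x": 0, "y": 0, "z": 0.001, "spin": 0, "hand": 0}, {"x": 0, "y": 0, "z": 0.0005, "spin": 0, "hand": 0}, {"x": 0, "y": 0, "z": 0.0005, "spin": 0, "hand": 0}, {"x": 0, "y": 0, "z": 0, "spin": 0, "hand": 0}, {"x": 0, "y": 0, "z": 0, "spin": 0, "hand": 0}, {"x": 0, "y": 0, "z": 0, "spin": 0, "hand": 0}]}}

```text
t: 5.43
tcp_pos: [0.4768, 0.074, 0.0664]
tcp_rot: [[0.967, 0.253, 0.0], [0.253, -0.967, -0.0], [0.0, 0.0, -1.0]]
wrist_force: [0.0, -0.7, 1.4]
finger_gap: 0.0009
grip_force: 0.6
```

Contact at 1.4 N. I'll press 1.5 mm more, to about 4–5 N, and hold.

Emit:
{"api": "move_arm", "payload": {"moves": [{"x": 0, "y": 0, "z": 0.0005, "spin": 0, "hand": 0}, {"x": 0, "y": 0, "z": 0.0005, "spin": 0, "hand": 0}, {"x": 0, "y": 0, "z": 0.0005, "spin": 0, "hand": 0}, {"x": 0, "y": 0, "z": 0, "spin": 0, "hand": 0}, {"x": 0, "y": 0, "z": 0, "spin": 0, "hand": 0}, {"x": 0, "y": 0, "z": 0, "spin": 0, "hand": 0}]}}

```text
t: 5.93
tcp_pos: [0.4769, 0.074, 0.065]
tcp_rot: [[0.967, 0.253, 0.0], [0.253, -0.967, -0.0], [0.0, 0.0, -1.0]]
wrist_force: [-0.8, 0.4, 4.5]
finger_gap: 0.0004
grip_force: 2.1
```

4.5 N corresponds to about 2.2 mm of squeeze. I'll hold here for 2.5 s.

Emit:
{"api": "move_arm", "payload": {"moves": [{"x": 0, "y": 0, "z": 0, "spin": 0, "hand": 0}, {"x": 0, "y": 0, "z": 0, "spin": 0, "hand": 0}, {"x": 0, "y": 0, "z": 0, "spin": 0, "hand": 0}, {"x": 0, "y": 0, "z": 0, "spin": 0, "hand": 0}, {"x": 0, "y": 0, "z": 0, "spin": 0, "hand": 0}, {"x": 0, "y": 0, "z": 0, "spin": 0, "hand": 0}, {"x": 0, "y": 0, "z": 0, "spin": 0, "hand": 0}, {"x": 0, "y": 0, "z": 0, "spin": 0, "hand": 0}, {"x": 0, "y": 0, "z": 0, "spin": 0, "hand": 0}, {"x": 0, "y": 0, "z": 0, "spin": 0, "hand": 0}, {"x": 0, "y": 0, "z": 0, "spin": 0, "hand": 0}, {"x": 0, "y": 0, "z": 0, "spin": 0, "hand": 0}]}}

```text
t: 6.93
tcp_pos: [0.4768, 0.074, 0.0649]
tcp_rot: [[0.967, 0.253, 0.0], [0.253, -0.967, -0.0], [0.0, 0.0, -1.0]]
wrist_force: [-0.5, 0.7, 4.5]
finger_gap: 0.0004
grip_force: 2.2
```

Emit:
{"api": "move_arm", "payload": {"moves": [{"x": 0, "y": 0, "z": 0, "spin": 0, "hand": 0}, {"x": 0, "y": 0, "z": 0, "spin": 0, "hand": 0}, {"x": 0, "y": 0, "z": 0, "spin": 0, "hand": 0}, {"x": 0, "y": 0, "z": 0, "spin": 0, "hand": 0}, {"x": 0, "y": 0, "z": 0, "spin": 0, "hand": 0}, {"x": 0, "y": 0, "z": 0, "spin": 0, "hand": 0}, {"x": 0, "y": 0, "z": 0, "spin": 0, "hand": 0}, {"x": 0, "y": 0, "z": 0, "spin": 0, "hand": 0}, {"x": 0, "y": 0, "z": 0, "spin": 0, "hand": 0}, {"x": 0, "y": 0, "z": 0, "spin": 0, "hand": 0}, {"x": 0, "y": 0, "z": 0, "spin": 0, "hand": 0}, {"x": 0, "y": 0, "z": 0, "spin": 0, "hand": 0}]}}

```text
t: 7.93
tcp_pos: [0.4768, 0.074, 0.0649]
tcp_rot: [[0.967, 0.253, 0.0], [0.253, -0.967, -0.0], [0.0, 0.0, -1.0]]
wrist_force: [-0.2, -0.4, 3.7]
finger_gap: 0.0004
grip_force: 2.2
```

Emit:
{"api": "move_arm", "payload": {"moves": [{"x": 0, "y": 0, "z": 0, "spin": 0, "hand": 0}, {"x": 0, "y": 0, "z": 0, "spin": 0, "hand": 0}, {"x": 0, "y": 0, "z": 0, "spin": 0, "hand": 0}, {"x": 0, "y": 0, "z": 0, "spin": 0, "hand": 0}, {"x": 0, "y": 0, "z": 0, "spin": 0, "hand": 0}, {"x": 0, "y": 0, "z": 0, "spin": 0, "hand": 0}]}}

```text
t: 8.43
tcp_pos: [0.4768, 0.074, 0.0649]
tcp_rot: [[0.967, 0.253, 0.0], [0.253, -0.967, -0.0], [0.0, 0.0, -1.0]]
wrist_force: [0.7, 0.6, 5.0]
finger_gap: 0.0004
grip_force: 2.2
```

Held for 2.5 s. Now I withdraw, slowly at first, to about 170 mm above.

Emit:
{"api": "move_arm", "payload": {"moves": [{"x": 0, "y": 0, "z": -0.001, "spin": 0, "hand": 0}, {"x": 0, "y": 0, "z": -0.001, "spin": 0, "hand": 0}, {"x": 0, "y": 0, "z": -0.001, "spin": 0, "hand": 0}, {"x": 0, "y": 0, "z": -0.002, "spin": 0, "hand": 0}, {"x": 0, "y": 0, "z": -0.005, "spin": 0, "hand": 0}, {"x": 0, "y": 0, "z": -0.015, "spin": 0, "hand": 0}, {"x": 0, "y": 0, "z": -0.025, "spin": 0, "hand": 0}, {"x": 0, "y": 0, "z": -0.03, "spin": 0, "hand": 0}, {"x": 0, "y": 0, "z": -0.03, "spin": 0, "hand": 0}, {"x": 0, "y": 0, "z": -0.025, "spin": 0, "hand": 0}, {"x": 0, "y": 0, "z": -0.015, "spin": 0, "hand": 0}, {"x": 0, "y": 0, "z": 0, "spin": 0, "hand": 0}]}}

```text
t: 9.43
tcp_pos: [0.4776, 0.0741, 0.2182]
tcp_rot: [[0.967, 0.253, 0.005], [0.253, -0.967, 0.0], [0.005, 0.001, -1.0]]
wrist_force: [0.7, -0.1, 0.1]
finger_gap: 0.0008
grip_force: 0.0
```

Emit:
{"api": "move_arm", "payload": {"moves": [{"x": -0.015, "y": 0, "z": 0, "spin": 0, "hand": 0}, {"x": -0.02, "y": 0, "z": 0, "spin": 0, "hand": 0}, {"x": -0.015, "y": 0, "z": 0, "spin": 0, "hand": 0}, {"x": 0, "y": 0, "z": 0, "spin": 0, "hand": 0}, {"x": 0, "y": 0, "z": 0, "spin": 0, "hand": 0}, {"x": 0, "y": 0, "z": 0, "spin": 0, "hand": 0}]}}

```text
t: 9.93
tcp_pos: [0.4292, 0.0614, 0.2148]
tcp_rot: [[0.967, 0.253, 0.0], [0.253, -0.967, -0.0], [0.0, 0.0, -1.0]]
wrist_force: [0.5, 0.5, -0.3]
finger_gap: 0.0006
grip_force: 0.0
```

Run:
```python
from h import *
p=ctrl.read_camera("wrist");s=ctrl.sense();print(s["t"],s["tcp_pos"],s["wrist_force"])
u,v=[int(q) for q in proj(p,[.4775,.0733,.048])];print(u,v)
y0=max(0,v-90);x0=max(0,u-60)
cr=cv2.resize(p["pixels"][y0:y0+150,x0:x0+190,::-1],None,fx=4,fy=4,interpolation=cv2.INTER_CUBIC)
a=np.deg2rad(28.6);bx=np.array([np.cos(a),np.sin(a),0]);by=np.array([-np.sin(a),np.cos(a),0]);c=np.array([.4775,.0733,.048])
for o in (0,.063):
  cv2.polylines(cr,[np.array([[int(q) for q in (proj(p,c-o*by+i*.02*bx+j*.02*by)-[x0,y0]+.5)*4] for i,j in [(1,1),(1,-1),(-1,-1),(-1,1)]])],True,(0,0,255),1)
cv2.imwrite("pics/c3.png",cr)
```

```text
9.9833 [0.42921856 0.06146974 0.21470785] [-0.27530735  0.21783966  0.13644379]
321 142
```

View pics/c3.png

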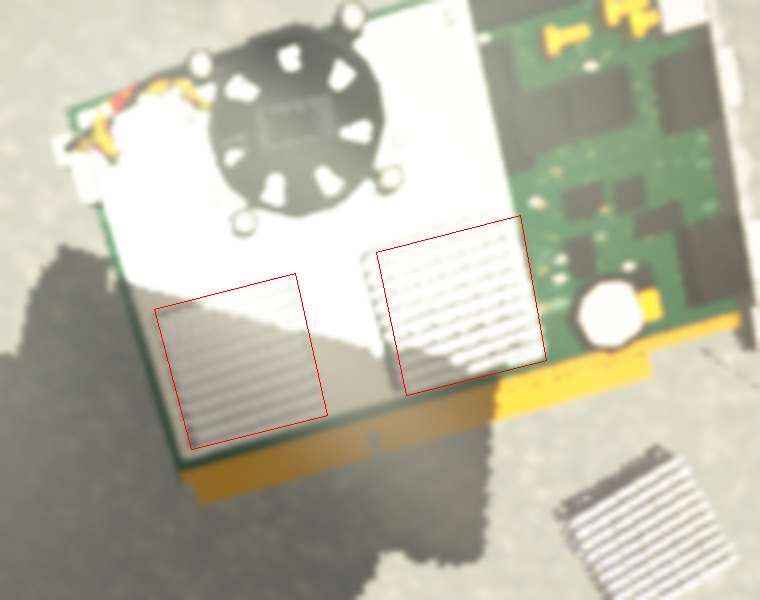

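The crop shows both sinks still inside their earlier outlines: the far one around (240,360), the near one around (460,305). Nothing has shifted, so I'm handing the job in.

```bash
python3 -c "
from station import ctrl
print(ctrl.job_done())"
```

```text
the job is handed in; nothing more can be done
None
```

I pressed the far heat sink straight down at about 4.5 N (roughly 2.2 mm of pad squeeze) for 2.5 s, withdrew about 150 mm, saw neither board sink shifted in the last picture, and handed the job in; no verdict came back.

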